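# Make up two bench kits from the stock

## Robot

A 7-joint arm with a two-finger parallel gripper is mounted at the origin on a cart in front of the work surface, level with it; the furniture and walls round the work are solid. World frame = base frame: x ahead of the robot, y to its left, z up, the work surface at z = 0. Lengths are in m, angles in rad, forces in N, time in s.
With the tool pointing down it reaches from about 0.35 to 0.9 m from the base axis. Payload 8.1 kg.
Tool frame: the origin (TCP) lies midway between the tips of the shut fingers; the grasp point (between the pads) lies 19 mm behind it; z points along the fingers, y is the line along which they close (so a half turn about z gives the same grasp; the last joint's range is limited). The gripper opens to 85 mm and grips with 20 to 120 N. Pads are 22 mm wide; open, the fingers measure 114 mm over their backs; the gripper's body (76 mm by 85 mm) begins 54 mm behind the grasp point. The pads swing forward as they close: fully open they stand 13 mm farther back than shut.
Start: joints at [0.999, 0.434, 0.025, 1.573, -0.012, 1.134, -0.075], TCP at [0.282, -0.558, 0.231] pointing down, gripper open.
Joint ranges: [-2.62, 2.62], [-0.44, 2.09], [-1.27, 1.32], [0.08, 2.57], [-1.32, 4.46], [0.12, 2], [-2.74, 2.74]. Speed limits (rad/s): [2.22, 2.22, 3.01, 3.01, 3.14, 3.14, 3.14].

## Interface

Orientations are given as a 3x3 rotation matrix whose columns are the frame's x, y, z axes.
In Python, from workcell import arm gives the robot as it stands. The module is installed in compiled form; this text tells all that it offers.
- The arm moves only by the tool drive_tool, never from a script. Its argument "increments" is a list that holds one entry, the list of rows, each a list of 7 numbers: the shift along the world's x, y, z as a fraction of full scale, then the turn, a rotation vector about the world's x, y, z as a fraction of full scale, then the finger opening in mm, from 0 to 85.4. In form: [[[dx, dy, dz, wx, wy, wz, hand], ...]]. A call has exactly 5 rows; each row shifts and turns the commanded pose from where the row before left it; what a row does not reach is not made up. Full scale, the value 1, is 50 mm for a shift and 0.08 rad for a turn. A row lasts 1/8 s, in which the tool goes at most 62.5 mm and 10.7 degrees, less where a joint would pass 70% of its speed; a pose out of reach is approached as far as the arm can. A call with a number of a shift or a turn outside -1 to 1 is refused whole. A call with a gripper value outside its range is refused whole. The fingers move at their own pace and stop on an object; "force" is the grip in N (left out, the last holds). Time passes only in rows, so rows that do not move let the fingers close, or fill a call up. It gives the time, the measured TCP pose, the force, the opening and the grip force at its end, in the units of the state.
- arm.get_obs(): the state, without advancing time (a new reading comes with each control period).
- arm.get_image(name): name is "scene" or "top" or "wrist"; returns the picture (400x640x3 uint8, blue, green, red); there is no depth.
- arm.camera_info(name): a dict with "fx", "fy", "cx", "cy" (pixels), "R" (3x3) and "t" (3): a world point X has camera coordinates R X + t; the wrist camera has in their place "hand_eye" (4x4, takes a point from camera to tool coordinates, whose origin is the TCP and whose axes are the flange's). Camera axes: x right, y down, z forward; pixel columns grow to the right and rows downward; lengths in m; the calibration is good to about 2 mm. A picture is of the moment at which its call begins: read the wrist's pose just before it. camera_info takes no time and is no camera call.
- arm.hand_in(): hands the job in; it is judged then, once.
The state is a dict: "clock": time; "joints": joint angles; "qd": joint speeds; "joint_efforts": joint torques, N m; "eef_pos": TCP position; "orientation": TCP orientation; "force": force on the tool from outside, world axes, zero at the start; "ft_torque": the same for the moment, N m; "width": finger opening in m; "gripper_force": force on a finger pad.
Only numpy, scipy, OpenCV 4.12 (cv2) and the standard library are available. Lean on these libraries where they do the work, as an engineer would, in place of code of your own. Each camera call takes 0.05 s, during which the arm holds its last target. There are 200 camera calls.

## Task

Make up two kits from the stock on the bench: into the long tray put the white filter carton, the small beaker and one dropper bottle, and into the short tray put the large white reagent bottle and the other dropper bottle, each standing upright on the floor of the well that is shaped for it. Leave the conical flask standing where it is, and do not tip anything over on the way.

Things in the scene. Friction and masses are not known exactly. Their poses are not given: they have to be found in the camera images.
- long_tray: Long grey plastic kit tray, 260 x 92 x 16 mm, fixed. Origin: centre of underside on the worktop, x along its length, z up. Flat wells in a row along x at y = 0, floor at z = 6 mm, top face at z = 16 mm: rectangular 82 (x) by 70 mm at x = -80 mm for the carton; round 72 mm wide at x = +15 mm for the beaker; round 52 mm wide at x = +95 mm for a dropper bottle. A 12 mm lug at each end.
- short_tray: Short grey plastic kit tray, 184 x 92 x 16 mm, fixed. Origin: centre of underside on the worktop, x along its length, z up. Flat wells in a row along x at y = 0, floor at z = 6 mm, top face at z = 16 mm: round 72 mm wide at x = -42 mm for the reagent bottle; round 52 mm wide at x = +53 mm for a dropper bottle. A 12 mm lug at each end.
- filter_box: White closed filter-paper carton standing upright, 50 mm (its x) by 62 mm (its y) by 100 mm tall, 0.11 kg. Origin: centre of its underside, z up. Its own y fits along the long tray's x. Grasp across the 50 mm.
- beaker: Small clear open beaker standing upright, 52 mm diameter at the rim (48 mm at the foot), 56 mm tall, 0.035 kg. Origin: centre of its underside, z up. Grasp round the outside.
- dropper_a: Small squeeze bottle, white body with orange cap, 32 mm diameter, 66 mm tall (body to 56 mm, narrower cap above); 0.03 kg. One of two alike; leans up to 0.05 rad on its rounded foot. Origin: centre of its underside, z up along the bottle. Stands on the worktop at the start. Grasp round the body.
- dropper_b: Small squeeze bottle, white body with orange cap, 32 mm diameter, 66 mm tall (body to 56 mm, narrower cap above); 0.03 kg. One of two alike; leans up to 0.05 rad on its rounded foot. Origin: centre of its underside, z up along the bottle. Stands on the worktop at the start. Grasp round the body.
- reagent_bottle: Large white squeeze bottle with a white cap, 52 mm diameter, 106 mm tall (body to 96 mm, narrower cap above), 0.11 kg. Origin: centre of its underside, z up. Grasp round the body.
- flask: Clear conical glass flask, 66 mm diameter at the foot, 110 mm tall, standing among the stock; belongs to neither kit and stays where it is. Origin: centre of its underside, z up. (Left of the work, beyond y = 0.22 m, stands a fixed instrument 0.28 m tall: pass over or round it.)
Mind the look-alikes: they are no part of the job. What is shaped like the dropper_b but yellow is not meant.

How it is judged:
At the end, for the whole second after the job is handed in: Each thing stands in its own well as asked: centre within 14 mm of the well centre along tray x and y, foot 2 to 10 mm above the tray underside, upright within 0.15 rad, at rest; the flask upright and within 30 mm of its start (x of filter_box in the frame of long_tray between -0.094 and -0.066 m and y of filter_box in the frame of long_tray between -0.014 and 0.014 m and z of filter_box in the frame of long_tray between 0.002 and 0.01 m and x of beaker in the frame of long_tray between 0.001 and 0.029 m and y of beaker in the frame of long_tray between -0.014 and 0.014 m and z of beaker in the frame of long_tray between 0.002 and 0.01 m and x of reagent_bottle in the frame of short_tray between -0.056 and -0.028 m and y of reagent_bottle in the frame of short_tray between -0.014 and 0.014 m and z of reagent_bottle in the frame of short_tray between 0.002 and 0.01 m and (((x of dropper_a in the frame of long_tray between 0.081 and 0.109 m and y of dropper_a in the frame of long_tray between -0.014 and 0.014 m and z of dropper_a in the frame of long_tray between 0.002 and 0.01 m) and (x of dropper_b in the frame of short_tray between 0.039 and 0.067 m and y of dropper_b in the frame of short_tray between -0.014 and 0.014 m and z of dropper_b in the frame of short_tray between 0.002 and 0.01 m)) or ((x of dropper_b in the frame of long_tray between 0.081 and 0.109 m and y of dropper_b in the frame of long_tray between -0.014 and 0.014 m and z of dropper_b in the frame of long_tray between 0.002 and 0.01 m) and (x of dropper_a in the frame of short_tray between 0.039 and 0.067 m and y of dropper_a in the frame of short_tray between -0.014 and 0.014 m and z of dropper_a in the frame of short_tray between 0.002 and 0.01 m))) and angle between each of filter_box, beaker, dropper_a, dropper_b, reagent_bottle, flask's own z axis and vertical below 0.15 rad and linear speed of each of filter_box, beaker, dropper_a, dropper_b, reagent_bottle below 0.02 m/s and distance of flask from where it was at the start of the episode below 0.03 m); the robot touches nothing.
It fails at once if a thing of the kits or the flask is tipped over (angle between any of filter_box, beaker, dropper_a, dropper_b, reagent_bottle, flask's own z axis and vertical above 0.7 rad).
It also fails if it takes over 136 s, if anything falls off the work surface, if the arm or the gripper's body presses on something with over 40 N, if the wrist force passes 120 N, or if a joint passes its speed limit or range.

## Working session

There is one attempt and no reset: what is moved stays moved. The work goes in short steps, Python scripts to look and compute and a tool call to move; the robot and the scene stay as the last step left them, time stands still between calls to the robot, and variables do not carry over. Pictures are saved under pics/ and viewed, at most 14 in all, crops included, and the job is handed in when it is done.

Besides the shell and the picture viewer there is one more tool, called after "Call:" as name([rows], argument=value, ...), one row to a line, values as JSON. drive_tool: Moves the arm, as the interface text tells. Its arguments: {"type":"object","properties":{"increments":{"type":"array","items":{"type":"array","items":{"type":"array","items":{"type":"number"}}}},"force":{"type":"number"}},"required":["increments"]}

```bash
mkdir -p pics
python3 - <<'E'
from workcell import arm
import cv2,numpy as np
for n in("top","scene"):
    cv2.imwrite(f"pics/{n}0.png",arm.get_image(n))
    c=arm.camera_info(n);print(n,c)
print(arm.camera_info("wrist")); print(arm.get_obs())
E
```

```text
top {'fx': 456.5591418710743, 'fy': 456.5591418710743, 'cx': 316.70209088850874, 'cy': 201.2128721982001, 'R': array([[-0.01431381, -0.99984056,  0.01067587],
       [-0.98673571,  0.01239792, -0.16186082],
       [ 0.16170265, -0.0128511 , -0.98675585]]), 't': array([-0.18758153,  0.56740039,  0.908114  ])}
scene {'fx': 429.5797070511886, 'fy': 429.5797070511886, 'cx': 320.10670559922426, 'cy': 196.7796041050388, 'R': array([[-0.70800316, -0.70619804, -0.00398167],
       [-0.38698284,  0.39267592, -0.83429606],
       [ 0.59074174, -0.58914341, -0.55130231]]), 't': array([0.24913609, 0.31393678, 0.56348282])}
{'fx': 345.36435157590114, 'fy': 345.36435157590114, 'cx': 319.25121380789363, 'cy': 198.7318780519379, 'hand_eye': array([[-1.13357939e-04, -9.52153747e-01, -3.05619420e-01,
         7.80797893e-02],
       [ 9.99999852e-01, -2.70796399e-04,  4.72750992e-04,
         1.47140979e-03],
       [-5.32892267e-04, -3.05619321e-01,  9.52153636e-01,
        -1.43084840e-01],
       [ 0.00000000e+00,  0.00000000e+00,  0.00000000e+00,
         1.00000000e+00]])}
{'clock': 0.1, 'joints': array([ 0.99942225,  0.43516936,  0.02502156,  1.57404972, -0.01159463,
        1.13405688, -0.07509941]), 'qd': array([-0.00082266, -0.00095846, -0.00012131, -0.00276712,  0.0007905 ,
        0.00176209,  0.0014437 ]), 'joint_efforts': array([ 3.18699975e-03, -6.71758747e+01,  1.02832597e+00, -3.16901278e+01,
        1.58080406e-02,  7.23768651e-03, -2.08936122e-06]), 'eef_pos': array([ 0.28206926, -0.55717198,  0.2305782 ]), 'orientation': array([[ 8.92172682e-01,  4.51693707e-01, -8.37040537e-04],
       [ 4.51694453e-01, -8.92171763e-01,  1.29067521e-03],
       [-1.63794063e-04, -1.52959173e-03, -9.99998817e-01]]), 'force': array([-0.04924746,  1.30627594, -0.51061175]), 'ft_torque': array([-0.02378275, -0.02270727, -0.00598932]), 'gripper_force': 0.0, 'width': 0.08516165581714646}
```

View pics/top0.png

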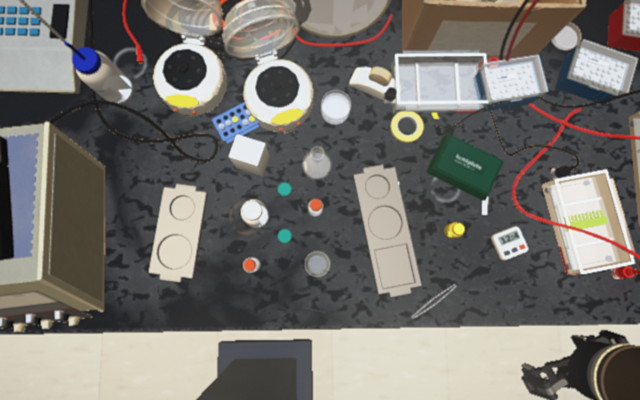

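View pics/scene0.png

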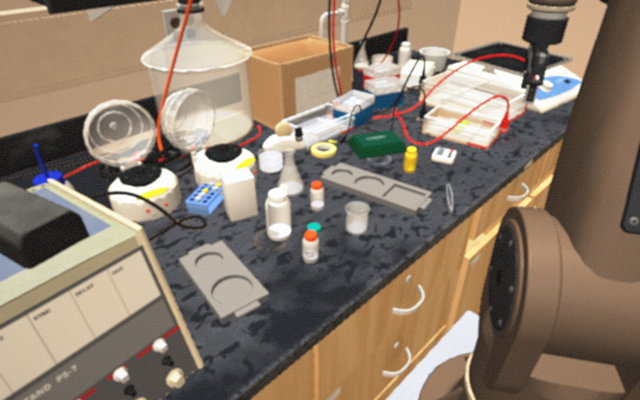

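The top view shows the short tray at about (177,232), the long tray (390,230), the carton (249,153) and the reagent bottle (253,213). The droppers are at (316,207) and (251,265), the beaker at (317,264) and the flask at (317,162). The yellow look-alike is at (455,230). I'll zoom in for detail.

```bash
cat > h.py <<'E'
from workcell import arm
import cv2,numpy as np
def ray(n,u,v):
    c=arm.camera_info(n);R=c["R"];d=R.T@np.array([(u-c["cx"])/c["fx"],(v-c["cy"])/c["fy"],1]);return -R.T@c["t"],d
def on(n,u,v,z):
    o,d=ray(n,u,v);return o+d*(z-o[2])/d[2]
def px(n,X):
    c=arm.camera_info(n);p=c["R"]@np.array(X)+c["t"];return np.array([c["fx"]*p[0]/p[2]+c["cx"],c["fy"]*p[1]/p[2]+c["cy"]])
def pose():
    o=arm.get_obs();return o["eef_pos"],o["orientation"]
E
python3 - <<'E'
import cv2
a=cv2.imread("pics/top0.png")[125:305,140:430];cv2.imwrite("pics/t1.png",cv2.resize(a,(798,495),interpolation=cv2.INTER_CUBIC))
a=cv2.imread("pics/scene0.png")[120:320,170:440];cv2.imwrite("pics/s1.png",cv2.resize(a,(797,590),interpolation=cv2.INTER_CUBIC))
E
```

```text
(no output)
```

View pics/t1.png

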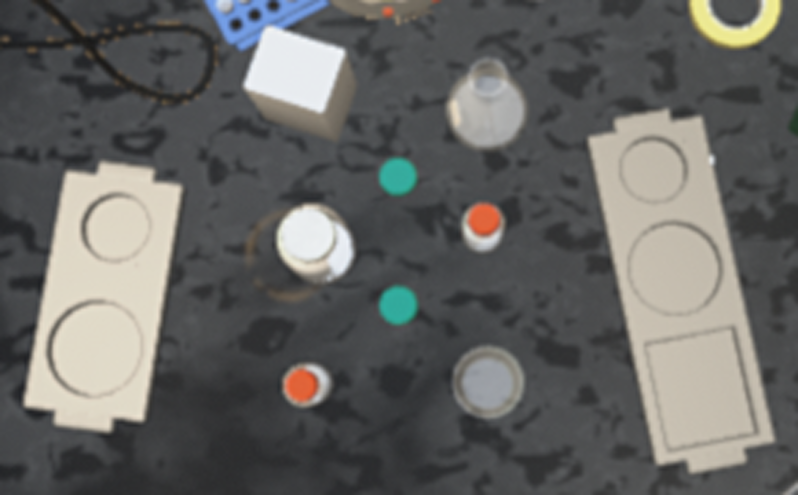

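View pics/s1.png

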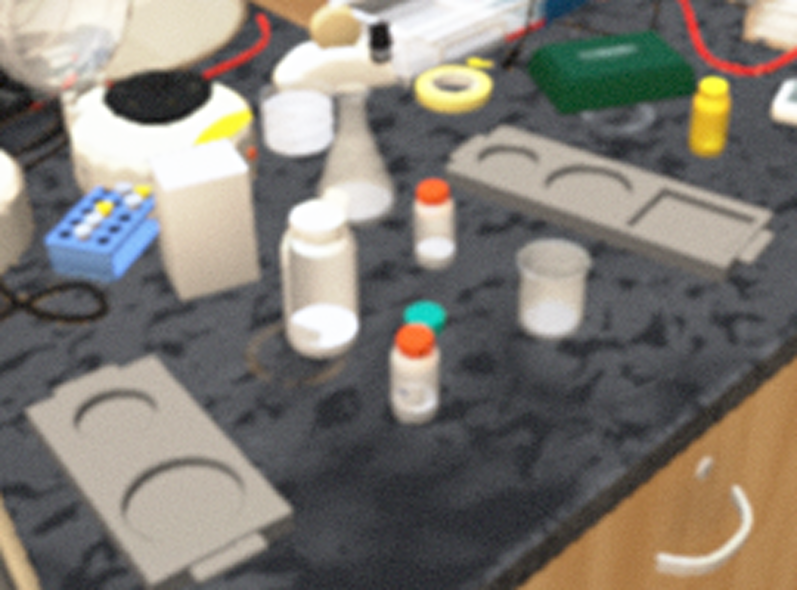

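The crops show the well rims clearly, both orange caps and the carton's top corners at (265,28), (347,60), (323,110) and (246,80). The teal discs and the ring lie flat on the bench. Next I'll turn these into positions.

```bash
cat > m.py <<'E'
from h import *
T=lambda x,y:(140+(x+.5)/2.752-.5,125+(y+.5)/2.75-.5)
S=lambda x,y:(170+(x+.5)/2.952-.5,120+(y+.5)/2.95-.5)
np.set_printoptions(precision=4,suppress=True)
def tri(a,b):
    (o,d),(p,e)=ray("top",*T(*a)),ray("scene",*S(*b))
    A=np.stack([d,-e],1);s=np.linalg.lstsq(A,p-o,rcond=None)[0];return (o+d*s[0]+p+e*s[1])/2,np.linalg.norm(o+d*s[0]-p-e*s[1])
w={}
for k,p in dict(sd=(117,227),sr=(95,348),ld=(653,169),lb=(674,268),lc=(700,388)).items():
    w[k]=on("top",*T(*p),.016);print(k,w[k],np.linalg.norm(w[k][:2]))
for a,b in(("sr","sd"),("lb","ld"),("lc","lb")):
    d=w[b]-w[a];print(a,b,np.linalg.norm(d),np.degrees(np.arctan2(d[1],d[0])))
print("reag",on("top",*T(306,234),.106),tri((306,234),(321,218)))
print("drA",on("top",*T(484,219),.066),tri((484,219),(433,186)))
print("drB",on("top",*T(302,385),.066),tri((302,385),(415,335)))
print("beak",on("top",*T(488,382),.056),tri((488,382),(554,258)))
c=[on("top",*T(*p),.1)for p in((265,28),(347,60),(323,110),(246,80))];c=np.array(c);print("box",c,c.mean(0),[np.linalg.norm(c[i]-c[i-1])for i in range(4)])
for i in range(4):
    d=c[i]-c[i-1];print(np.degrees(np.arctan2(d[1],d[0])))
print("flask",on("top",*T(490,74),.11),on("top",*T(487,110),.0))
img=cv2.imread("pics/top0.png");h=cv2.cvtColor(img,cv2.COLOR_BGR2HSV)
m=cv2.inRange(h,(3,140,150),(13,255,255));n,_,st,ce=cv2.connectedComponentsWithStats(m)
for s,q in zip(st[1:],ce[1:]):
    if 230<q[0]<340 and s[4]>30 and q[1]>180:print("cap",q,s[4],on("top",*q,.066))
E
python3 m.py
```

```text
sd [0.5605 0.0938 0.016 ] 0.5682721310135703
sr [0.4665 0.1076 0.016 ] 0.4787069808918566
ld [ 0.6015 -0.3272  0.016 ] 0.684801045076795
lb [ 0.5225 -0.3409  0.016 ] 0.6238899649460122
lc [ 0.4294 -0.3573  0.016 ] 0.558642755065577
sr sd 0.0950049085544555 -8.314448569717007
lb ld 0.08016467111810799 9.77323830554359
lc lb 0.0945633911672534 10.023564735431663
reag [ 0.5399 -0.0656  0.106 ] (array([ 0.5389, -0.0666,  0.1031]), np.float64(0.003827701579080978))
drA [ 0.5553 -0.1925  0.066 ] (array([ 0.5554, -0.1925,  0.0661]), np.float64(0.0001191547822262034))
drB [ 0.4347 -0.0584  0.066 ] (array([ 0.4351, -0.0578,  0.0639]), np.float64(0.0009202929839557665))
beak [ 0.4352 -0.1939  0.056 ] (array([ 0.435 , -0.194 ,  0.0572]), np.float64(0.0006015982675776977))
box [[ 0.694  -0.0334  0.1   ]
 [ 0.669  -0.0936  0.1   ]
 [ 0.6317 -0.0763  0.1   ]
 [ 0.6548 -0.0202  0.1   ]] [ 0.6624 -0.0559  0.1   ] [np.float64(0.04140234137868818), np.float64(0.06516848040424003), np.float64(0.04117113392452754), np.float64(0.060753988066020934)]
-18.675440493442764
-112.52967669170863
155.19893078999905
67.63056673553025
flask [ 0.6545 -0.1979  0.11  ] [ 0.655  -0.1969  0.    ]
cap [315.4944 204.4382] 89 [ 0.5551 -0.1924  0.066 ]
cap [249.1458 264.8021] 96 [ 0.4345 -0.0579  0.066 ]
```

Run:
```python
from h import *
np.set_printoptions(precision=4,suppress=True)
im=cv2.imread("pics/top0.png");g=cv2.cvtColor(im,cv2.COLOR_BGR2GRAY)
print(g[130:180:2,226:276:3])
m=cv2.inRange(g,195,255);m[:130]=0
n,l,st,ce=cv2.connectedComponentsWithStats(m);i=l[150,250];print(st[i],ce[i])
c=cv2.findContours((l==i).astype(np.uint8),0,1)[0][0][:,0]
P=np.array([on("top",u,v,.1)[:2] for u,v in c]).astype(np.float32);r=cv2.minAreaRect(P);print(r,cv2.boxPoints(r))
```

```text
[[143 138  40 135 150 150 136 149 138  90  83  87  83  84  90  95 120]
 [ 64 149  94 146 144 127 151 124  84  84  74  68  64  62  57  54  74]
 [ 46 148 152 141 182 158 106  66  79  87  71  69  70  68  65  65  63]
 [123 152 133 183 239 236 166  97  80  82  85  84  83  83  82  84  70]
 [151 135 146 228 235 236 239 235 172 101  84  82  84  84  86  71  68]
 [126 151 121 234 235 235 235 236 238 234 184 119  84  82  81  56  71]
 [106 116  94 237 235 235 235 235 235 236 238 236 196 110  74  56  67]
 [ 82  79 154 237 235 235 235 235 235 235 235 235 239 160  87  61  66]
 [ 83  80 202 236 235 235 235 235 235 235 235 235 238 132  86  79  76]
 [ 81  75 236 235 235 235 235 235 235 235 235 235 236 118  75  85  75]
 [ 81  94 238 236 235 235 235 235 235 235 235 235 219 117  86  84  77]
 [ 81 135 237 235 235 235 235 235 235 235 234 236 173 115  96  84  82]
 [ 82 202 236 235 235 235 235 235 235 235 235 237 136 113 101  82  80]
 [ 82 215 236 236 235 235 235 235 235 235 235 236 121 111 100  82  80]
 [ 80 118 184 227 236 236 235 235 235 235 235 227 116 110  96  82  83]
 [ 84  82 138 147 178 225 236 236 2
[... 202 characters left out ...]
9 126 130 133 134 154 118 109  95  74  75  81]
 [ 52  63  80  63  89 105 112 119 125 127 132 117 107  83  58  79  81]
 [ 50  51  67  78  69  77  95 104 111 117 121 117 105  77  55  73  85]
 [ 56  61  50  55  72  76  81  85  94 104 110 113 101  85  67  67  83]
 [ 78  81  63  54  74  76  68  71  78  84  93 102  98  84  81  76  81]
 [ 80  81  82  78  82  82  70  61  63  81  80  82  87  75  73  73  79]
 [ 82  82  83  82  81  81  86  78  57  82  81  83  76  73  70  53  65]]
[229 135  36  31 728] [246.3984 149.7321]
((0.6632354855537415, -0.054814599454402924), (0.0611240528523922, 0.05019591748714447), 71.12767028808594) [[ 0.6296 -0.0756]
 [ 0.6771 -0.0919]
 [ 0.6969 -0.034 ]
 [ 0.6494 -0.0178]]
```

Call:
drive_tool([
  [[0.5,0.65,0,0,0,0.6,85],[0.5,0.65,0,0,0,0.6,85],[0.5,0.65,0,0,0,0.6,85],[0.5,0.65,0,0,0,0.6,85],[0.5,0.65,0,0,0,0.6,85]],
], force=30)

```text
clock: 0.72
eef_pos: [0.4079, -0.3938, 0.231]
orientation: [[0.758, 0.652, -0.0], [0.652, -0.758, 0.0], [-0.0, -0.001, -1.0]]
force: [-0.1, -0.9, -0.0]
width: 0.0848
gripper_force: 0.0
```

Measured on the top face, the carton is 61 x 50 mm, which fits. Its centre is (0.663, -0.055) and its long axis is at 71°.

Call:
drive_tool([
  [[0.51,0.68,0,0,0,0.66,85],[0.51,0.68,0,0,0,0.66,85],[0.51,0.68,0,0,0,0.66,85],[0.51,0.68,0,0,0,0.66,85],[0.51,0.68,0,0,0,0.66,85]],
])

```text
clock: 1.35
eef_pos: [0.5353, -0.2239, 0.231]
orientation: [[0.562, 0.827, -0.001], [0.827, -0.562, 0.0], [-0.0, -0.001, -1.0]]
force: [0.1, -0.6, 0.0]
width: 0.0849
gripper_force: 0.0
```

Call:
drive_tool([
  [[0.51,0.68,0,0,0,0.66,85],[0.51,0.68,0,0,0,0.66,85],[0.51,0.68,0,0,0,0.66,85],[0.51,0.68,0,0,0,0.66,85],[0.51,0.68,0,0,0,0.66,85]],
])

```text
clock: 1.98
eef_pos: [0.6628, -0.0541, 0.2308]
orientation: [[0.326, 0.945, -0.001], [0.945, -0.326, -0.0], [-0.0, -0.001, -1.0]]
force: [-0.5, -1.3, 0.3]
width: 0.0849
gripper_force: 0.0
```

Run:
```python
from h import *
o=arm.get_obs();print(o["eef_pos"],o["orientation"][:,0],o["joints"])
cv2.imwrite("pics/w1.png",arm.get_image("wrist"))
```

```text
[ 0.66282261 -0.05407891  0.23084084] [ 3.26453253e-01  9.45213271e-01 -3.81829138e-04] [ 0.19113439  0.52394029 -0.3003556   1.44363517  0.15961755  1.19883327
 -0.46199677]
```

View pics/w1.png

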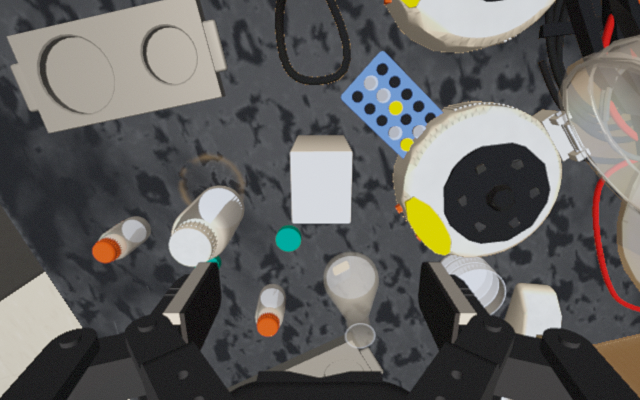

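The wrist view shows the carton centred at (321,180) between the fingers and aligned with them. The round device's edge, at about u=397, is near the right finger, so I'll come down with the fingers opened to 70 mm.

Call:
drive_tool([
  [[0,0,-0.7,0,0,0,70],[0,0,-0.7,0,0,0,70],[0,0,-0.7,0,0,0,70],[0,0,-0.7,0,0,0,70],[0,0,-0.6,0,0,0,70]],
])

```text
clock: 2.65
eef_pos: [0.6616, -0.0553, 0.0595]
orientation: [[0.328, 0.945, -0.002], [0.945, -0.328, -0.0], [-0.001, -0.001, -1.0]]
force: [0.8, -0.9, 0.7]
width: 0.0698
gripper_force: 0.0
```

Call:
drive_tool([
  [[0,0,0,0,0,0,40],[0,0,0,0,0,0,40],[0,0,0,0,0,0,40],[0,0,0,0,0,0,40],[0,0,0,0,0,0,40]],
])

```text
clock: 3.28
eef_pos: [0.6626, -0.0551, 0.0619]
orientation: [[0.328, 0.945, 0.001], [0.945, -0.328, -0.0], [0.0, 0.001, -1.0]]
force: [0.4, -0.5, -1.6]
width: 0.05
gripper_force: 37.7
```

Call:
drive_tool([
  [[0,0,0,0,0,0,40],[0,0,0.3,0,0,0,40],[0,0,0.6,0,0,0,40],[0,0,0.9,0,0,0,40],[0,0,0.8,0,0,0,40]],
])

```text
clock: 3.9
eef_pos: [0.6626, -0.0549, 0.1941]
orientation: [[0.328, 0.945, 0.001], [0.945, -0.328, 0.0], [0.001, 0.001, -1.0]]
force: [1.1, 0.4, -0.5]
width: 0.0503
gripper_force: 37.7
```

Call:
drive_tool([
  [[-0.31,-0.4,0,0,0,-0.88,40],[-0.31,-0.4,0,0,0,-0.88,40],[-0.31,-0.4,0,0,0,-0.88,40],[-0.31,-0.4,0,0,0,-0.88,40],[-0.31,-0.4,0,0,0,-0.88,40]],
])

```text
clock: 4.53
eef_pos: [0.5836, -0.1566, 0.1911]
orientation: [[0.637, 0.771, -0.001], [0.771, -0.637, 0.0], [-0.0, -0.0, -1.0]]
force: [-0.4, -0.5, -0.3]
width: 0.0499
gripper_force: 37.8
```

Call:
drive_tool([
  [[-0.31,-0.4,0,0,0,-0.88,40],[-0.31,-0.4,0,0,0,-0.88,40],[-0.31,-0.4,0,0,0,-0.88,40],[-0.31,-0.4,0,0,0,-0.88,40],[-0.31,-0.4,0,0,0,-0.88,40]],
])

```text
clock: 5.15
eef_pos: [0.5063, -0.2564, 0.1913]
orientation: [[0.864, 0.504, 0.0], [0.504, -0.864, -0.0], [0.0, 0.0, -1.0]]
force: [0.5, -0.8, -0.9]
width: 0.05
gripper_force: 37.8
```

Call:
drive_tool([
  [[-0.31,-0.4,0,0,0,-0.88,40],[-0.31,-0.4,0,0,0,-0.88,40],[-0.31,-0.4,0,0,0,-0.88,40],[-0.31,-0.4,0,0,0,-0.88,40],[-0.31,-0.4,0,0,0,-0.88,40]],
])

```text
clock: 5.78
eef_pos: [0.4288, -0.3564, 0.1913]
orientation: [[0.985, 0.175, 0.0], [0.175, -0.985, -0.0], [0.0, 0.0, -1.0]]
force: [-0.4, -0.6, -1.2]
width: 0.05
gripper_force: 37.8
```

Call:
drive_tool([
  [[0,0,-0.6,0,0,0,40],[0,0,-0.7,0,0,0,40],[0,0,-0.6,0,0,0,40],[0,0,-0.35,0,0,0,40],[0,0,-0.1,0,0,0,40]],
])

```text
clock: 6.4
eef_pos: [0.4288, -0.3553, 0.0727]
orientation: [[0.984, 0.178, -0.002], [0.178, -0.984, 0.001], [-0.002, -0.001, -1.0]]
force: [0.4, 0.5, -1.2]
width: 0.0498
gripper_force: 37.7
```

Call:
drive_tool([
  [[0,0,-0.05,0,0,0,40],[0,0,-0.04,0,0,0,40],[0,0,-0.02,0,0,0,40],[0,0,0,0,0,0,40],[0,0,0,0,0,0,40]],
])

```text
clock: 7.02
eef_pos: [0.43, -0.3551, 0.0685]
orientation: [[0.984, 0.18, 0.0], [0.18, -0.984, -0.0], [0.0, 0.0, -1.0]]
force: [-0.2, 0.1, -0.6]
width: 0.05
gripper_force: 37.7
```

Call:
drive_tool([
  [[0,0,-0.02,0,0,0,40],[0,0,0,0,0,0,54],[0,0,0,0,0,0,60],[0,0,0,0,0,0,75],[0,0,0,0,0,0,75]],
])

```text
clock: 7.65
eef_pos: [0.4299, -0.3551, 0.0674]
orientation: [[0.984, 0.18, 0.0], [0.18, -0.984, -0.0], [0.0, 0.0, -1.0]]
force: [-0.8, 0.8, -0.2]
width: 0.0747
gripper_force: 0.0
```

Call:
drive_tool([
  [[0,0,0.3,0,0,0,75],[0,0,0.6,0,0,0,75],[0,0,0.8,0,0,0,75],[0,0,0.5,0,0,0,75],[0,0.4,0.2,0,0,0,75]],
])

```text
clock: 8.28
eef_pos: [0.4302, -0.3362, 0.1897]
orientation: [[0.984, 0.177, 0.003], [0.177, -0.984, -0.003], [0.002, 0.003, -1.0]]
force: [0.2, -0.0, -0.4]
width: 0.0746
gripper_force: 0.0
```

Call:
drive_tool([
  [[0,0.6,0,0,0,0,75],[0,0.6,0,0,0,0,75],[0,0.6,0,0,0,0,75],[0,0.6,0,0,0,0,75],[0,0.4,0,0,0,0,75]],
])

```text
clock: 8.9
eef_pos: [0.4291, -0.1921, 0.1871]
orientation: [[0.983, 0.182, -0.001], [0.182, -0.983, 0.001], [-0.001, -0.001, -1.0]]
force: [-0.7, -0.2, 0.4]
width: 0.0752
gripper_force: 0.0
```

Run:
```python
from h import *
o=arm.get_obs();print(o["eef_pos"],o["clock"])
cv2.imwrite("pics/w2.png",np.vstack([arm.get_image("wrist")[:300],cv2.resize(arm.get_image("top")[140:300,160:440],(640,300))[:,:]]))
```

```text
[ 0.42912445 -0.19210111  0.18710448] 8.9
```

View pics/w2.png

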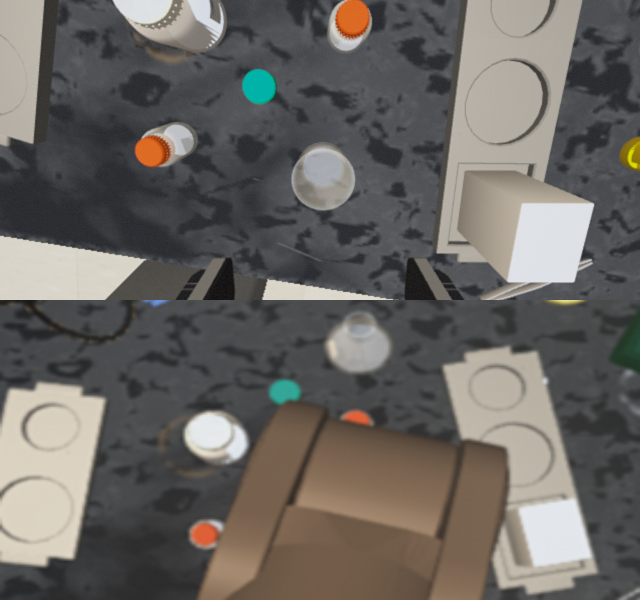

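The wrist view shows the carton standing in its well and the beaker at (323,177), centred between the fingers. I'll pick up the beaker.

Call:
drive_tool([
  [[0.12,-0.04,-0.7,0,0,0,75],[0,0,-0.9,0,0,0,75],[0,0,-0.8,0,0,0,75],[0,0,-0.6,0,0,0,75],[0,0,-0.2,0,0,0,75]],
])

```text
clock: 9.62
eef_pos: [0.4344, -0.1969, 0.0258]
orientation: [[0.984, 0.18, -0.003], [0.18, -0.984, 0.001], [-0.003, -0.001, -1.0]]
force: [-0.4, 0.3, -0.1]
width: 0.075
gripper_force: 0.0
```

Call:
drive_tool([
  [[0,0,-0.06,0,0,0,75],[0,0,0,0,0,0,60],[0,0,0,0,0,0,45],[0,0,0,0,0,0,45],[0,0,0,0,0,0,45]],
], force=20)

```text
clock: 10.25
eef_pos: [0.4366, -0.1972, 0.0253]
orientation: [[0.984, 0.18, 0.002], [0.18, -0.984, -0.001], [0.002, 0.001, -1.0]]
force: [-0.7, 1.1, 7.6]
width: 0.0504
gripper_force: 20.4
```

Call:
drive_tool([
  [[0,0,0,0,0,0,45],[0,0,0.3,0,0,0,45],[0,0,0.6,0,0,0,45],[0,0,0.9,0,0,0,45],[0,0,0.8,0,0,0,45]],
])

```text
clock: 10.88
eef_pos: [0.4358, -0.1971, 0.1569]
orientation: [[0.984, 0.18, 0.001], [0.18, -0.984, -0.0], [0.001, 0.001, -1.0]]
force: [0.9, -0.6, -0.8]
width: 0.0503
gripper_force: 21.2
```

Call:
drive_tool([
  [[0.35,-0.57,0,0,0,0,45],[0.35,-0.57,0,0,0,0,45],[0.35,-0.57,0,0,0,0,45],[0.35,-0.57,0,0,0,0,45],[0.34,-0.57,0,0,0,0,45]],
])

```text
clock: 11.5
eef_pos: [0.5233, -0.3405, 0.1555]
orientation: [[0.984, 0.18, 0.001], [0.18, -0.984, -0.0], [0.001, 0.0, -1.0]]
force: [0.2, -0.1, 0.6]
width: 0.0508
gripper_force: 21.2
```

Call:
drive_tool([
  [[0,0,-0.3,0,0,0,45],[0,0,-0.7,0,0,0,45],[0,0,-0.7,0,0,0,45],[0,0,-0.45,0,0,0,45],[0,0,-0.2,0,0,0,45]],
])

```text
clock: 12.12
eef_pos: [0.5217, -0.3383, 0.0358]
orientation: [[0.984, 0.18, -0.002], [0.18, -0.984, 0.002], [-0.002, -0.002, -1.0]]
force: [0.1, 1.0, -0.5]
width: 0.0507
gripper_force: 21.2
```

Call:
drive_tool([
  [[0,0,-0.05,0,0,0,45],[0,0,0,0,0,0,45],[0,0,0,0,0,0,45],[0,0,0,0,0,0,45],[0,0,0,0,0,0,45]],
])

```text
clock: 12.75
eef_pos: [0.523, -0.3397, 0.0346]
orientation: [[0.984, 0.18, 0.0], [0.18, -0.984, -0.0], [0.0, 0.0, -1.0]]
force: [-0.0, 0.7, 0.6]
width: 0.0505
gripper_force: 21.2
```

Call:
drive_tool([
  [[0,0,-0.03,0,0,0,45],[0,0,-0.03,0,0,0,45],[0,0,0,0,0,0,54],[0,0,0,0,0,0,64],[0,0,0,0,0,0,75]],
])

```text
clock: 13.38
eef_pos: [0.5228, -0.3396, 0.0313]
orientation: [[0.984, 0.18, -0.0], [0.18, -0.984, -0.0], [-0.0, 0.0, -1.0]]
force: [-0.1, -0.3, 0.1]
width: 0.0749
gripper_force: 0.0
```

Call:
drive_tool([
  [[0,0,0,0,0,0,75],[0,0,0.4,0,0,0,75],[0,0,0.7,0,0,0,75],[0,0,0.7,0,0,0,75],[0,0,0.6,0,0,0,75]],
])

```text
clock: 14.0
eef_pos: [0.5229, -0.3397, 0.1527]
orientation: [[0.984, 0.18, 0.001], [0.18, -0.984, -0.0], [0.001, 0.0, -1.0]]
force: [0.7, -0.1, -0.2]
width: 0.0749
gripper_force: 0.0
```

Call:
drive_tool([
  [[0.12,0.6,0,0,0,0,75],[0.13,0.6,0,0,0,0,75],[0.13,0.6,0,0,0,0,75],[0.13,0.6,0,0,0,0,75],[0.13,0.55,0,0,0,0,65]],
])

```text
clock: 14.62
eef_pos: [0.555, -0.1909, 0.1514]
orientation: [[0.984, 0.18, 0.0], [0.18, -0.984, 0.0], [0.0, -0.0, -1.0]]
force: [1.1, 0.1, -1.4]
width: 0.0649
gripper_force: 0.0
```

Run:
```python
from h import *
o=arm.get_obs();print(o["eef_pos"],o["clock"])
cv2.imwrite("pics/w3.png",arm.get_image("wrist"))
```

```text
[ 0.55501078 -0.19093346  0.15141509] 14.625
```

View pics/w3.png

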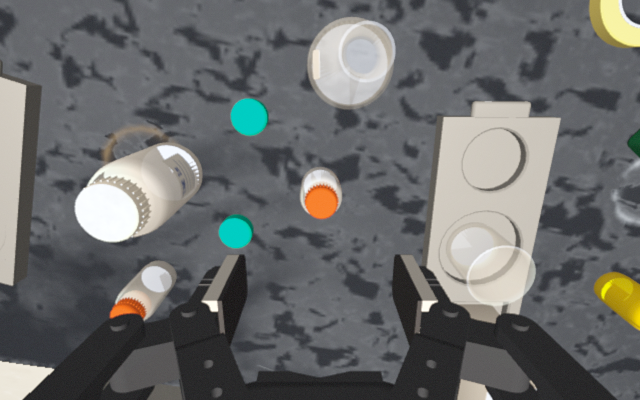

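The beaker stands in its well and dropper A is centred at (321,195).

Call:
drive_tool([
  [[0,-0.02,-0.5,0,0,0,65],[0,0,-0.8,0,0,0,65],[0,0,-0.7,0,0,0,65],[0,0,-0.4,0,0,0,65],[0,0,-0.12,0,0,0,65]],
])

```text
clock: 15.3
eef_pos: [0.554, -0.1931, 0.0241]
orientation: [[0.984, 0.18, -0.002], [0.18, -0.984, 0.0], [-0.002, -0.001, -1.0]]
force: [-0.7, -0.5, 0.3]
width: 0.0652
gripper_force: 0.0
```

Call:
drive_tool([
  [[0,0,0,0,0,0,55],[0,0,0,0,0,0,45],[0,0,0,0,0,0,36],[0,0,0,0,0,0,25],[0,0,0,0,0,0,25]],
], force=20)

```text
clock: 15.92
eef_pos: [0.5554, -0.1931, 0.0261]
orientation: [[0.984, 0.18, 0.001], [0.18, -0.984, -0.0], [0.001, 0.0, -1.0]]
force: [-1.8, 0.4, 6.5]
width: 0.0306
gripper_force: 19.5
```

Call:
drive_tool([
  [[0,0,0,0,0,0,25],[0,0,0,0,0,0,25],[0,0,0.5,0,0,0,25],[0,0,0.8,0,0,0,25],[0,0,0.8,0,0,0,25]],
])

```text
clock: 16.55
eef_pos: [0.5545, -0.1931, 0.1314]
orientation: [[0.984, 0.18, -0.001], [0.18, -0.984, 0.0], [-0.001, -0.0, -1.0]]
force: [-0.0, -0.4, -1.4]
width: 0.0307
gripper_force: 19.9
```

Call:
drive_tool([
  [[0.1,-0.53,0.1,0,0,0,25],[0.21,-0.54,0,0,0,0,25],[0.21,-0.54,0,0,0,0,25],[0.21,-0.54,0,0,0,0,25],[0.21,-0.54,0,0,0,0,25]],
])

```text
clock: 17.18
eef_pos: [0.602, -0.3284, 0.1353]
orientation: [[0.984, 0.18, -0.0], [0.18, -0.984, 0.0], [-0.0, -0.0, -1.0]]
force: [0.8, -0.6, -0.1]
width: 0.0307
gripper_force: 20.0
```

Call:
drive_tool([
  [[0,0,-0.3,0,0,0,25],[0,0,-0.6,0,0,0,25],[0,0,-0.6,0,0,0,25],[0,0,-0.35,0,0,0,25],[0,0,-0.1,0,0,0,25]],
])

```text
clock: 17.8
eef_pos: [0.6012, -0.3267, 0.0366]
orientation: [[0.984, 0.18, -0.002], [0.18, -0.984, 0.001], [-0.002, -0.001, -1.0]]
force: [-0.3, -0.4, 0.8]
width: 0.0305
gripper_force: 20.0
```

Call:
drive_tool([
  [[0,0,0,0,0,0,25],[0,0,0,0,0,0,25],[0,0,0,0,0,0,25],[0,0,0,0,0,0,25],[0,0,0,0,0,0,25]],
])

```text
clock: 18.42
eef_pos: [0.602, -0.3276, 0.038]
orientation: [[0.984, 0.18, 0.0], [0.18, -0.984, -0.0], [0.0, 0.0, -1.0]]
force: [0.8, 0.0, -0.1]
width: 0.0307
gripper_force: 20.0
```

Call:
drive_tool([
  [[0,0,-0.06,0,0,0,25],[0,0,-0.05,0,0,0,25],[0,0,0,0,0,0,25],[0,0,0,0,0,0,36],[0,0,0,0,0,0,46]],
])

```text
clock: 19.05
eef_pos: [0.6018, -0.3277, 0.0322]
orientation: [[0.984, 0.18, -0.0], [0.18, -0.984, -0.0], [-0.0, 0.0, -1.0]]
force: [-0.0, -0.3, -0.7]
width: 0.0459
gripper_force: 0.0
```

Call:
drive_tool([
  [[0,0,0,0,0,0,60],[0,0,0,0,0,0,65],[0,0,0.5,0,0,0,65],[0,0,0.8,0,0,0,65],[0,0,0.8,0,0,0,65]],
])

```text
clock: 19.68
eef_pos: [0.6016, -0.3275, 0.1383]
orientation: [[0.984, 0.18, -0.001], [0.18, -0.984, 0.0], [-0.0, -0.0, -1.0]]
force: [0.9, -0.9, 0.1]
width: 0.0645
gripper_force: 0.0
```

Call:
drive_tool([
  [[-0.2,0.4,0.6,0,0,-0.3,65],[-0.2,0.7,0.2,0,0,-0.3,75],[-0.2,0.7,0,0,0,-0.3,75],[-0.2,0.7,0,0,0,-0.3,75],[-0.2,0.7,0,0,0,-0.3,75]],
])

```text
clock: 20.3
eef_pos: [0.5515, -0.1664, 0.1775]
orientation: [[0.998, 0.06, 0.0], [0.06, -0.998, -0.0], [0.0, 0.0, -1.0]]
force: [1.0, 0.4, 0.6]
width: 0.0747
gripper_force: 0.0
```

Run:
```python
from h import *
o=arm.get_obs();print(o["eef_pos"],o["clock"])
cv2.imwrite("pics/w4.png",arm.get_image("wrist"))
```

```text
[ 0.55147387 -0.16644501  0.17750614] 20.3
```

View pics/w4.png

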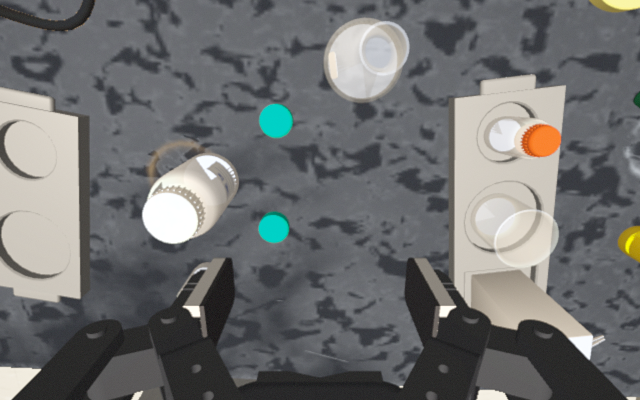

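The long kit is complete: dropper A, the beaker and the carton are all in their wells. Next is the reagent bottle, whose cap is at (170,215).

Call:
drive_tool([
  [[-0.05,0.4,0,0,0,-0.5,82],[-0.05,0.4,0,0,0,-0.5,82],[-0.05,0.4,0,0,0,-0.5,82],[-0.05,0.4,0,0,0,-0.5,82],[-0.05,0.4,0,0,0,-0.5,82]],
])

```text
clock: 20.98
eef_pos: [0.5393, -0.0671, 0.1774]
orientation: [[0.99, -0.14, 0.0], [-0.14, -0.99, -0.0], [0.0, 0.0, -1.0]]
force: [-0.6, 1.1, 1.4]
width: 0.082
gripper_force: 0.0
```

Run:
```python
from h import *
o=arm.get_obs();print(o["eef_pos"],o["clock"])
cv2.imwrite("pics/w5.png",arm.get_image("wrist"))
```

```text
[ 0.53930483 -0.06708031  0.1774329 ] 20.975
```

View pics/w5.png

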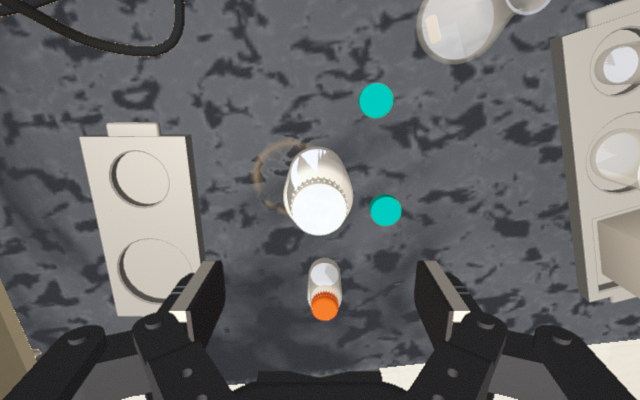

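The reagent bottle is centred at (319,205).

Call:
drive_tool([
  [[0,0,-0.5,0,0,0,82],[0,0,-0.8,0,0,0,82],[0,0,-0.7,0,0,0,82],[0,0,-0.4,0,0,0,82],[0,0,-0.1,0,0,0,82]],
])

```text
clock: 21.65
eef_pos: [0.5386, -0.068, 0.0512]
orientation: [[0.99, -0.139, -0.002], [-0.139, -0.99, -0.0], [-0.002, 0.0, -1.0]]
force: [-0.1, 0.3, 0.2]
width: 0.0817
gripper_force: 0.0
```

Call:
drive_tool([
  [[0,0,0,0,0,0,65],[0,0,0,0,0,0,57],[0,0,0,0,0,0,48],[0,0,0,0,0,0,42],[0,0,0,0,0,0,42]],
], force=35)

```text
clock: 22.28
eef_pos: [0.5404, -0.0676, 0.0536]
orientation: [[0.99, -0.139, 0.002], [-0.139, -0.99, -0.0], [0.002, -0.0, -1.0]]
force: [-1.1, -0.4, 5.9]
width: 0.05
gripper_force: 35.6
```

Call:
drive_tool([
  [[0,0,0,0,0,0,42],[0,0,0.3,0,0,0,42],[0,0,0.6,0,0,0,42],[0,0,0.9,0,0,0,42],[0,0,0.3,0,0,0,42]],
])

```text
clock: 22.9
eef_pos: [0.5407, -0.0677, 0.1609]
orientation: [[0.99, -0.139, 0.005], [-0.139, -0.99, -0.0], [0.005, -0.0, -1.0]]
force: [0.1, -0.2, -1.7]
width: 0.0498
gripper_force: 36.7
```

Call:
drive_tool([
  [[-0.2,0.6,0,0,0,0,42],[-0.32,0.72,0,0,0,0,42],[-0.32,0.72,0,0,0,0,42],[-0.32,0.72,0,0,0,0,42],[-0.32,0.72,0,0,0,0,42]],
])

```text
clock: 23.52
eef_pos: [0.4644, 0.1074, 0.1575]
orientation: [[0.99, -0.139, -0.0], [-0.139, -0.99, -0.0], [-0.0, 0.0, -1.0]]
force: [0.7, 0.3, -0.3]
width: 0.05
gripper_force: 36.7
```

Call:
drive_tool([
  [[0,0,-0.2,0,0,0,42],[0,0,-0.6,0,0,0,42],[0,0,-0.6,0,0,0,42],[0,0,-0.4,0,0,0,42],[0,0,-0.1,0,0,0,42]],
])

```text
clock: 24.15
eef_pos: [0.4646, 0.1051, 0.0611]
orientation: [[0.99, -0.14, -0.003], [-0.14, -0.99, -0.001], [-0.002, 0.002, -1.0]]
force: [-0.4, 1.2, -0.9]
width: 0.0499
gripper_force: 36.6
```

Call:
drive_tool([
  [[0,0,0,0,0,0,42],[0,0,0,0,0,0,42],[0,0,0,0,0,0,42],[0,0,0,0,0,0,42],[0,0,0,0,0,0,42]],
])

```text
clock: 24.78
eef_pos: [0.4655, 0.1064, 0.0625]
orientation: [[0.99, -0.139, 0.0], [-0.139, -0.99, 0.0], [0.0, -0.0, -1.0]]
force: [0.3, -0.2, -0.7]
width: 0.0503
gripper_force: 36.7
```

Call:
drive_tool([
  [[0,0,-0.03,0,0,0,42],[0,0,-0.03,0,0,0,42],[0,0,0,0,0,0,42],[0,0,0,0,0,0,56],[0,0,0,0,0,0,64]],
])

```text
clock: 25.4
eef_pos: [0.4653, 0.1064, 0.0593]
orientation: [[0.99, -0.139, -0.0], [-0.139, -0.99, -0.0], [-0.0, 0.0, -1.0]]
force: [-0.3, 1.0, -0.4]
width: 0.0641
gripper_force: 0.0
```

Call:
drive_tool([
  [[0,0,0,0,0,0,76],[0,0,0.3,0,0,0,80],[0,0,0.7,0,0,0,80],[0,0,0.8,0,0,0,80],[0,0,0.6,0,0,0,80]],
])

```text
clock: 26.02
eef_pos: [0.4657, 0.1066, 0.182]
orientation: [[0.99, -0.139, 0.002], [-0.139, -0.99, 0.001], [0.002, -0.001, -1.0]]
force: [0.1, -0.3, -0.1]
width: 0.0801
gripper_force: 0.0
```

Call:
drive_tool([
  [[-0.1,-0.6,0,0,0,0,75],[-0.13,-0.68,0,0,0,0,65],[-0.13,-0.68,0,0,0,0,65],[-0.13,-0.68,0,0,0,0,65],[-0.13,-0.66,0,0,0,0,65]],
])

```text
clock: 26.65
eef_pos: [0.4341, -0.0597, 0.1804]
orientation: [[0.99, -0.139, 0.001], [-0.139, -0.99, 0.0], [0.001, -0.0, -1.0]]
force: [0.1, 0.5, 1.2]
width: 0.0652
gripper_force: 0.0
```

Run:
```python
from h import *
o=arm.get_obs();print(o["eef_pos"],o["clock"])
cv2.imwrite("pics/w6.png",arm.get_image("wrist"))
```

```text
[ 0.43413404 -0.05965689  0.18041198] 26.65
```

View pics/w6.png

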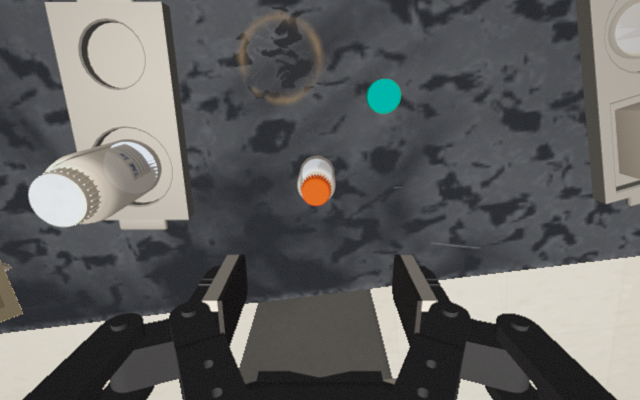

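The reagent bottle stands in its well and dropper B is centred at (316,185).

Call:
drive_tool([
  [[0,0.03,-0.6,0,0,0,65],[0,0,-0.9,0,0,0,65],[0,0,-0.8,0,0,0,65],[0,0,-0.6,0,0,0,65],[0,0,-0.2,0,0,0,65]],
])

```text
clock: 27.32
eef_pos: [0.4338, -0.0569, 0.0237]
orientation: [[0.99, -0.139, -0.002], [-0.139, -0.99, 0.0], [-0.002, 0.0, -1.0]]
force: [-0.8, -0.8, -0.0]
width: 0.0648
gripper_force: 0.0
```

Call:
drive_tool([
  [[0,0,0,0,0,0,55],[0,0,0,0,0,0,45],[0,0,0,0,0,0,36],[0,0,0,0,0,0,25],[0,0,0,0,0,0,25]],
], force=20)

```text
clock: 27.95
eef_pos: [0.4351, -0.0572, 0.0253]
orientation: [[0.99, -0.139, 0.002], [-0.139, -0.99, -0.0], [0.002, -0.0, -1.0]]
force: [-1.6, 0.5, 8.4]
width: 0.0307
gripper_force: 19.7
```

Call:
drive_tool([
  [[0,0,0,0,0,0,25],[0,0,0.3,0,0,0,25],[0,0,0.7,0,0,0,25],[0,0,0.9,0,0,0,25],[0,0,0.7,0,0,0,25]],
])

```text
clock: 28.58
eef_pos: [0.4346, -0.0571, 0.1565]
orientation: [[0.99, -0.139, 0.002], [-0.139, -0.99, -0.0], [0.002, -0.0, -1.0]]
force: [0.5, 0.5, 0.5]
width: 0.0307
gripper_force: 20.3
```

Call:
drive_tool([
  [[0.6,0.4,0,0,0,0,25],[0.6,0.5,0,0,0,0,25],[0.5,0.7,0,0,0,0,25],[0.43,0.72,0,0,0,0,25],[0.4,0.7,0,0,0,0,25]],
])

```text
clock: 29.2
eef_pos: [0.5615, 0.0951, 0.1547]
orientation: [[0.99, -0.139, 0.0], [-0.139, -0.99, 0.0], [0.0, -0.0, -1.0]]
force: [0.9, -0.8, 0.4]
width: 0.0307
gripper_force: 20.3
```

Call:
drive_tool([
  [[0,0,-0.3,0,0,0,25],[0,0,-0.7,0,0,0,25],[0,0,-0.7,0,0,0,25],[0,0,-0.5,0,0,0,25],[0,0,-0.15,0,0,0,25]],
])

```text
clock: 29.82
eef_pos: [0.5594, 0.0927, 0.0354]
orientation: [[0.99, -0.14, -0.003], [-0.14, -0.99, -0.001], [-0.003, 0.002, -1.0]]
force: [-0.1, -0.6, 0.4]
width: 0.0305
gripper_force: 20.3
```

Call:
drive_tool([
  [[0,0,0,0,0,0,25],[0,0,0,0,0,0,25],[0,0,0,0,0,0,25],[0,0,0,0,0,0,25],[0,0,0,0,0,0,25]],
])

```text
clock: 30.45
eef_pos: [0.561, 0.0939, 0.0371]
orientation: [[0.99, -0.139, 0.0], [-0.139, -0.99, 0.0], [0.0, -0.0, -1.0]]
force: [0.3, -0.8, 0.4]
width: 0.0304
gripper_force: 20.3
```

Call:
drive_tool([
  [[0,0,-0.06,0,0,0,25],[0,0,-0.05,0,0,0,25],[0,0,0,0,0,0,25],[0,0,0,0,0,0,36],[0,0,0,0,0,0,46]],
])

```text
clock: 31.08
eef_pos: [0.5608, 0.0939, 0.0311]
orientation: [[0.99, -0.139, -0.0], [-0.139, -0.99, -0.0], [-0.0, 0.0, -1.0]]
force: [1.2, 0.3, 0.4]
width: 0.0463
gripper_force: 0.0
```

Call:
drive_tool([
  [[0,0,0,0,0,0,60],[0,0,0,0,0,0,65],[0,0,0.5,0,0,0,65],[0,0,0.8,0,0,0,65],[0,0,0.8,0,0,0,65]],
])

```text
clock: 31.7
eef_pos: [0.5606, 0.0939, 0.1373]
orientation: [[0.99, -0.139, -0.001], [-0.139, -0.99, -0.0], [-0.001, 0.0, -1.0]]
force: [0.4, 0.4, -1.5]
width: 0.0651
gripper_force: 0.0
```

Call:
drive_tool([
  [[0,0,0.8,0,0,0,65],[-0.2,-0.6,0.6,0,0,0,65],[-0.4,-0.7,0,0,0,0,65],[-0.4,-0.7,0,0,0,0,65],[-0.4,-0.5,0,0,0,0,65]],
])

```text
clock: 32.33
eef_pos: [0.49, -0.0328, 0.2065]
orientation: [[0.99, -0.14, 0.0], [-0.14, -0.99, -0.0], [0.0, 0.0, -1.0]]
force: [0.5, 0.2, 0.5]
width: 0.065
gripper_force: 0.0
```

Run:
```python
from h import *
o=arm.get_obs();print(o["eef_pos"],o["clock"])
cv2.imwrite("pics/f1.png",np.vstack([arm.get_image("wrist")[:280],cv2.resize(arm.get_image("scene")[120:320,150:450],(480,320))[:, :].copy().repeat(1,0) if 0 else cv2.resize(arm.get_image("scene")[130:320,150:450],(640,320))]))
```

```text
[ 0.49002074 -0.03276594  0.2064528 ] 32.325
```

View pics/f1.png

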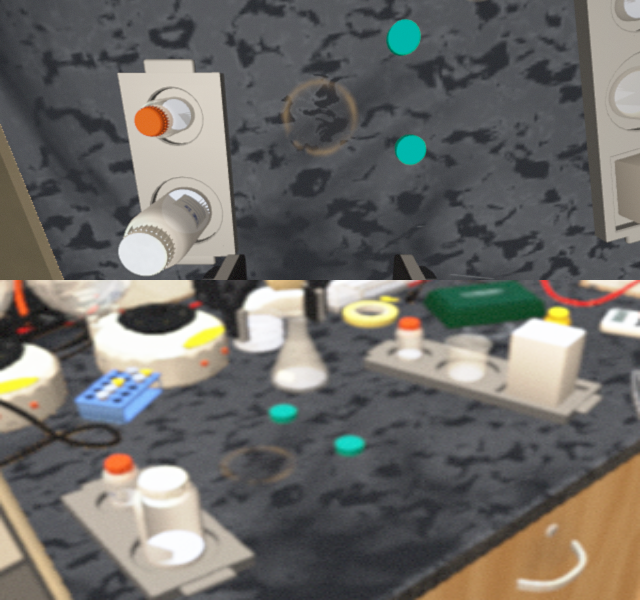

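Both views show every item upright in its own well, with the flask untouched and the gripper clear.

```bash
python3 -c "
from workcell import arm
print(arm.hand_in())"
```

```text
the job is handed in; nothing more can be done
None
```

I filled both kits and handed the job in at about 32 s on the robot's clock: the final pictures show every item upright in its own well and the flask where it started, but the hand-in gave no verdict.

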